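# Hand-check the limit switch under the parked carriage

### The arm

A 7-joint arm with a two-finger parallel gripper is mounted at the origin on a cart in front of the work surface, level with it; the furniture and walls round the work are solid. World frame = base frame: x ahead of the robot, y to its left, z up, the work surface at z = 0. Lengths are in m, angles in rad, forces in N, time in s.
With the tool pointing down it reaches from about 0.425 to 0.825 m from the base axis. Payload 3.6 kg.
Tool frame: the origin (TCP) lies midway between the tips of the shut fingers; the grasp point (between the pads) lies 19 mm behind it; z points along the fingers, y is the line along which they close (so a half turn about z gives the same grasp; the last joint's range is limited). The gripper opens to 93 mm and grips with 3 to 60 N. Pads are 15 mm wide; open, the fingers measure 128 mm over their backs; the gripper's body (75 mm by 188 mm) begins 65 mm behind the grasp point.
Start: joints at [1.079, 0.615, -0.013, 1.423, 0.008, 1.103, -0.04], TCP at [0.291, -0.581, 0.219] pointing down, gripper open.
Joint ranges: [-3.12, 3.12], [-0.3, 2.06], [-1.34, 1.32], [0.26, 2.42], [-1.36, 4.5], [0.01, 1.98], [-2.84, 2.84]. Speed limits (rad/s): [2.79, 2.79, 3.14, 3.14, 3.14, 3.14, 3.14].

### API

Orientations are given as a rotation vector (axis times angle).
In Python, from station import * gives the robot as it stands.
- The arm moves only by the shell command python3 -m handwheel 'ROWS' [OPENING] [FORCE]. ROWS is JSON, a list of rows, each a list of 6 numbers: the shift along the tool's x, y, z each as a share of 0.02 m, from -1 to 1, then the turn, a rotation vector about the tool's x, y, z each as a share of 0.12 rad, from -1 to 1. In form: [[x, y, z, ax, ay, az], ...]. A call has 1 to 20 rows; each row shifts and turns the commanded pose from where the row before left it, along the tool's axes as they then stand; what a row does not reach is not made up. A row lasts 1/12 s, in which the tool goes at most 41.7 mm and 7.16 degrees, less where a joint would pass 70% of its speed; a pose out of reach is approached as far as the arm can. A call with a number of a shift or a turn outside -1 to 1 is refused whole. A call with a gripper value outside its range is refused whole. OPENING is the gripper's target within -1 to 1 (fully open at 1, half-way at 0, shut at -1), set as the call begins (- or left out, the last holds). The fingers move at their own pace and stop on an object; FORCE is the grip in N (left out, the last holds). Time passes only in rows, so rows that do not move let the fingers close. It gives the time, the measured TCP pose, the force, the opening and the grip force at its end, in the units of the state.
- get_obs(): the state, without advancing time (a new reading comes with each control period).
- snapshot(name): name is "side" or "top"; returns the picture (480x640x3 uint8, red, green, blue); there is no depth.
- camera_params(name): a dict with "camera_matrix" (3x3 intrinsics, pixels), "k1" (the pictures are not rectified: a ray, as slopes to the right and down, at radius r is drawn at 1 + k1 r^2 times it, then the intrinsics apply), "R" (3x3) and "t" (3): a world point X has camera coordinates R X + t. Camera axes: x right, y down, z forward; pixel columns grow to the right and rows downward; lengths in m; the calibration is good to about 2 mm. A picture is of the moment at which its call begins. camera_params takes no time and is no camera call.
- job_done(): hands the job in; it is judged then, once.
Trained networks look in the newest picture that a camera, given by its name, has taken for a name from the list of things; names that differ only in an ending like _2 or _b are one class to them, and where a whole thing is asked for, a point or a joint stands for the part that bears it (a point fixed in the world has none). Each returns a list of dicts, best first, with "confidence" (0 to 1); they miss things now and then, are a little off and sometimes report something else, mostly with a low value. They report only what shows in the picture. A call takes as long as a camera call.
- spot_in(camera, label): "location" ([column, row] in pixels, amid what is visible of it).
- landmark_of(camera, label): "location" ([column, row] in pixels: a listed point, or the origin of a listed thing).
The state is a dict: "time": time; "qpos": joint angles; "qvel": joint speeds; "joint_efforts": joint torques, N m; "eef_pos": TCP position; "orientation": TCP orientation; "wrist_force": force on the tool from outside, world axes, zero at the start; "torque": the same for the moment, N m; "width": finger opening in m; "grasp_force": force on a finger pad.
Only numpy, scipy, OpenCV 4.12 (cv2) and the standard library are available. Lean on these libraries where they do the work, as an engineer would, in place of code of your own. Each camera call takes 0.05 s, during which the arm holds its last target. There are 200 camera calls.

### The job

The carriage of the travel rig is parked with its cam holding one of the three limit switches down. With closed fingertips, push the carriage along its rail to stand between that switch and the one at the far end, clear of both, then check the freed switch by hand: press its plunger right down gently, hold it there for half a second, let it spring back up, and withdraw. Grip nothing, and leave the other two limit switches and the loose parts round the rig alone.

Things in the scene. Friction and masses are not known exactly. Their poses are not given: they have to be found in the camera images.
- rig: travel rig bolted to the bench: base plate 132 (x) by 420 (y) by 12 mm, origin at the centre of its underside, -x side to the robot, yaw within 0.45 rad. Steel guide rail along y at x = +32 mm, with an end stop 50 mm high at each end; beside it a row of three equal limit switches, plungers at x = -35 mm: far switch y = -135, end switch y = +95, overtravel switch y = +170 mm.
- carriage (a joint): carriage travel along the rail in m, growing towards the rig's -y: 0 with the cam centred on the end switch (parked within 7 mm of it), 0.230 centred on the far switch; stops at -0.034 and 0.232. Rail friction 1.5 N, about 4 N more while the cam is on a plunger; stays where left. Block 50 by 60 mm on the rail, upright push plate, and an arm over the switch row, under 105 mm above the bench.
- push_face (a point): on the outer (rig +y) face of the carriage's upright push plate, on its centre line, 117 mm above the bench. The plate is 50 mm wide (rig x), 5 mm thick, 54 to 142 mm above the bench, at the carriage's +y end; pushing this face towards the rig's -y moves the carriage off the end switch.
- end_switch: the end switch, the one to check, under the parked carriage's cam: foot 30 by 30 mm on the base plate, upright bracket, switch body on its -x side (rig axes), spring plunger on top: a steel pin 7 mm across. Origin on the base plate; the pin stands 7 mm to the rig's -x side of it.
- end_switch_tip (a point): centre of the flat top of that switch's plunger (moves down with it). Plunger up: 90 mm above the bench; the highest fixed part beside it, the bracket's edge, is 83 mm above the bench. At the start it is held about 3 mm down by the cam.
- end_switch_plunger (a joint): the end switch's plunger travel in m: 0 up, 0.004 fully down; spring 2 N per mm plus 0.4 N friction, so 8 to 9 N fully down against a hard stop.
- far_switch: the far switch, at the other end of the row, not to be touched: foot 30 by 30 mm on the base plate, upright bracket, switch body on its -x side (rig axes), spring plunger on top: a steel pin 7 mm across. Origin on the base plate; the pin stands 7 mm to the rig's -x side of it.
- far_switch_plunger (a joint): the far switch's plunger travel in m: 0 up, 0.004 fully down; spring 2 N per mm plus 0.4 N friction, so 8 to 9 N fully down against a hard stop.
- far_switch_tip (a point): centre of the flat top of that switch's plunger (moves down with it). Plunger up: 90 mm above the bench; the highest fixed part beside it, the bracket's edge, is 83 mm above the bench. 
- over_switch: the overtravel switch, 75 mm outward (rig +y) of the end switch, not to be touched: foot 30 by 30 mm on the base plate, upright bracket, switch body on its -x side (rig axes), spring plunger on top: a steel pin 7 mm across. Origin on the base plate; the pin stands 7 mm to the rig's -x side of it.
- over_switch_plunger (a joint): the overtravel switch's plunger travel in m: 0 up, 0.004 fully down; spring 2 N per mm plus 0.4 N friction, so 8 to 9 N fully down against a hard stop.
- over_switch_tip (a point): centre of the flat top of that switch's plunger (moves down with it). Plunger up: 90 mm above the bench; the highest fixed part beside it, the bracket's edge, is 83 mm above the bench. 
- crown_4: loose black ribbed crown adaptor (a plastic ring), 50 mm across, 26 mm high, on the bench at the robot's side of the rig; origin at the centre of its underside
- idler_wheel_1: loose pale plastic idler wheel, 35 mm across, 18 mm high, on the bench at the robot's side of the rig; origin at the centre of its underside
- spare_sensor: loose threaded cylindrical sensor with a blue face, 62 mm long, 24 mm high, on the bench behind the rig; origin at its underside
- screwdriver_2: loose screwdriver with a green and black handle, 170 mm long, 23 mm high, on the bench behind the rig; origin at its underside
- cam_centre (a point): centre of the underside of the cam, a steel strip with both ends bent up under the carriage's arm, 22 mm wide, 87 mm above the bench. Within 13 mm along the row it presses a plunger 3 mm down; beyond 25 mm the plunger is free. Cam and arm reach 30 mm either side of it along the row.

How it is judged:
By the outcome, as a careful person would: the job done as asked, in the order asked, and still so for the second after the job is handed in, with the robot touching nothing.
It also fails if it takes over 42 s, if anything falls off the work surface, if the arm or the gripper's body presses on something with over 40 N, if the wrist force passes 120 N, or if a joint passes its speed limit or range.

## Working session

There is one attempt and no reset: what is moved stays moved. The work goes in short steps, Python scripts to look and compute and a shell command to move; the robot and the scene stay as the last step left them, time stands still between calls to the robot, and variables do not carry over. Pictures are saved under pics/ and viewed, at most 10 in all, crops included, and the job is handed in when it is done.

```bash
mkdir -p pics; ls; cat > h.py <<'E'
from station import *
import numpy as np, cv2
from scipy.spatial.transform import Rotation as R
from scipy.optimize import least_squares
def proj(c,X):
    p=camera_params(c);X=np.atleast_2d(X)
    q=X@np.array(p["R"]).T+np.array(p["t"]);s=q[:,:2]/q[:,2:]
    s=s*(1+p["k1"]*(s**2).sum(1,keepdims=True))
    K=np.array(p["camera_matrix"]);return s@K[:2,:2].T+K[:2,2]
E
python3 - <<'E'
from h import *
o=get_obs();print({k:np.round(v,3).tolist() for k,v in o.items()})
for c in ("side","top"):
    im=snapshot(c);cv2.imwrite(f"pics/{c}0.png",im[:,:,::-1])
    p=camera_params(c);print(c,"pos",-np.array(p["R"]).T@p["t"])
    for l in ["rig","push_face","end_switch","end_switch_tip","far_switch","far_switch_tip","over_switch","over_switch_tip","cam_centre","crown_4","idler_wheel_1","spare_sensor","screwdriver_2"]:
        print(l,[(np.round(d["location"]).tolist(),round(d["confidence"],2)) for d in landmark_of(c,l)][:3])
E
```

```text
pics
{'time': 0.0, 'qpos': [1.08, 0.616, -0.013, 1.425, 0.008, 1.103, -0.04], 'qvel': [-0.001, 0.002, 0.001, 0.0, -0.002, -0.002, 0.001], 'joint_efforts': [-0.001, -45.894, 0.209, -16.574, -0.061, 0.02, 0.0], 'eef_pos': [0.291, -0.58, 0.217], 'orientation': [-3.055, -0.723, 0.001], 'wrist_force': [-0.036, -0.036, 0.704], 'torque': [-0.05, -0.062, 0.019], 'grasp_force': 0.0, 'width': 0.093}
side pos [ 0.62121203 -0.72645582  0.53327218]
rig []
push_face [([338.0, 208.0], 0.65)]
end_switch [([308.0, 266.0], 0.84)]
end_switch_tip [([292.0, 304.0], 0.43)]
far_switch [([297.0, 350.0], 0.83)]
far_switch_tip [([294.0, 303.0], 0.43)]
over_switch [([306.0, 245.0], 0.54)]
over_switch_tip []
cam_centre [([302.0, 228.0], 0.89)]
crown_4 [([251.0, 275.0], 0.79)]
idler_wheel_1 [([242.0, 319.0], 0.87), ([306.0, 264.0], 0.52)]
spare_sensor [([379.0, 278.0], 0.86)]
screwdriver_2 [([390.0, 334.0], 0.92), ([292.0, 302.0], 0.4)]
top pos [0.40745481 0.05258854 0.91824709]
rig [([322.0, 246.0], 0.97)]
push_face [([242.0, 217.0], 0.81)]
end_switch [([267.0, 265.0], 0.6)]
end_switch_tip []
far_switch [([398.0, 256.0], 0.87)]
far_switch_tip []
over_switch [([222.0, 270.0], 0.84)]
over_switch_tip []
cam_centre [([265.0, 264.0], 0.82), ([353.0, 313.0], 0.69), ([285.0, 318.0], 0.68)]
crown_4 [([285.0, 318.0], 0.87)]
idler_wheel_1 [([352.0, 313.0], 0.8)]
spare_sensor [([276.0, 188.0], 0.76)]
screwdriver_2 [([357.0, 184.0], 0.77)]
```

```bash
cat > fit.py <<'E'
from h import *
obs=[("side",(-.028,.095,.012),(308,266)),("side",(-.028,-.135,.012),(297,350)),("side",(-.035,-.135,.09),(294,303)),
("side",(-.028,.17,.012),(306,245)),("top",(0,0,0.0),(322,246)),("top",(-.028,.095,.012),(267,265)),("top",(-.028,-.135,.012),(398,256)),("top",(-.028,.17,.012),(222,270)),
("side","cam",(302,228)),("top","cam",(265,264)),("side","push",(338,208)),("top","push",(242,217))]
def W(p,P):
    P=np.atleast_2d(P);c,s=np.cos(p[2]),np.sin(p[2]);return P@np.array([[c,s,0],[-s,c,0],[0,0,1]])+[p[0],p[1],0]
def pt(p,b): return (-.035,.095-p[3],.087) if b=="cam" else (.032,.095-p[3]+p[4],.117) if b=="push" else b
def res(p): return np.concatenate([(proj(c,W(p,pt(p,b)))[0]-u) for c,b,u in obs])
if __name__=="__main__":
    f=least_squares(res,[.55,0,0,0,.03],loss="soft_l1",f_scale=2);p=f.x;print(np.round(p,4).tolist());print(np.round(res(p).reshape(-1,2),1).tolist())
    for c in("side","top"):
        im=cv2.imread(f"pics/{c}0.png")
        P=[(-.035,y,.09) for y in(-.135,.095,.17)]+[(sx*.066,sy*.21,.012) for sx in(1,-1) for sy in(1,-1)]+[pt(p,"push"),pt(p,"cam")]
        for u in proj(c,W(p,P)): cv2.drawMarker(im,tuple(np.round(u).astype(int).tolist()),(0,0,255),0,6,1)
        im=im[130:430,150:550] if c=="side" else im[130:380,150:500]
        cv2.imwrite(f"pics/{c}fit.png",cv2.resize(im,None,fx=2,fy=2))
E
python3 fit.py
```

```text
[0.5607, 0.025, 0.0719, 0.0015, 0.0286]
[[-2.8, -0.5], [2.0, -0.7], [-0.6, 1.7], [0.8, 0.1], [-2.0, 0.8], [-0.3, 0.1], [0.4, 0.3], [1.3, -2.0], [-1.0, 1.0], [-0.5, -0.7], [1.9, -1.2], [0.5, 2.3]]
```

View pics/sidefit.png

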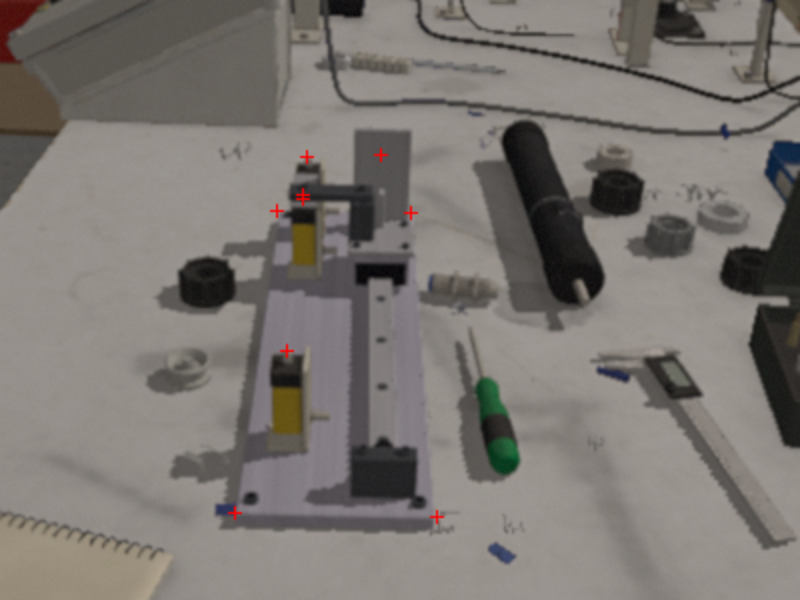

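View pics/topfit.png

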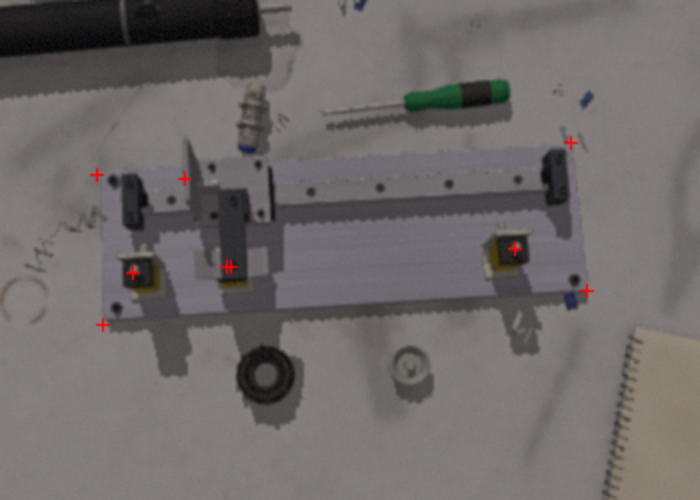

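```bash
python3 - <<'E'
from h import *
t=cv2.imread("pics/top0.png");s=cv2.imread("pics/side0.png")
# tiles: 40x40 px at x5 ->200
cs=[(t,217,263),(t,407,252),(t,240,220),(s,303,210),(s,294,303),(s,338,208),(t,203,215),(t,202,290),(t,435,203),(t,442,275),(s,268,387),(s,367,389)]
T=[cv2.resize(i[y-20:y+20,x-20:x+20],(200,200),interpolation=cv2.INTER_CUBIC) for i,x,y in cs]
for k in T:
  for v in range(0,200,50): cv2.line(k,(v,0),(v,4),(0,255,255));cv2.line(k,(0,v),(4,v),(0,255,255))
cv2.imwrite("pics/tiles.png",np.vstack([np.hstack(T[i:i+4]) for i in(0,4,8)]))
E
```

```text
(no output)
```

View pics/tiles.png

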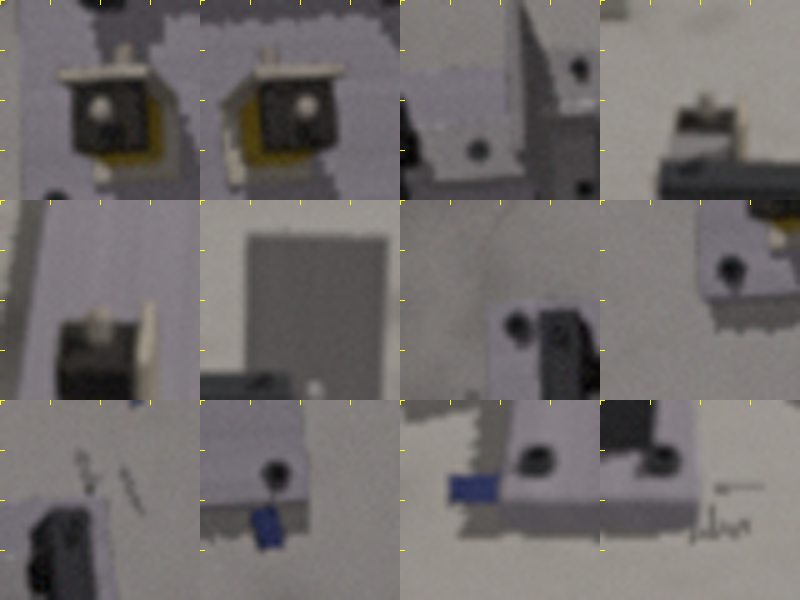

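```bash
cat > fit2.py <<'E'
import fit; from fit import *
a,b=.066,.21
obs=[("top",(-.035,.17,.09),(217.2,264.2)),("top",(-.035,-.135,.09),(408.4,253)),("side",(-.035,.17,.09),(303.8,209.4)),("side",(-.035,-.135,.09),(293.6,305)),
("side","p1",(327.2,195)),("side","p2",(355.4,195.4)),
("top",(a,b,.012),(200.6,215.4)),("top",(-a,b,.012),(201.6,288.6)),("top",(a,-b,.012),(435.8,202.6)),("top",(-a,-b,.012),(443.6,275)),("side",(-a,-b,.012),(268,387.4)),("side",(a,-b,.012),(366.6,388.6)),("side","cam",(302,228)),("top","cam",(265,264))]
def pt2(p,n): return (.032+(-.025 if n=="p1" else .025),.095-p[3]+p[4]-.005,.142) if n in("p1","p2") else pt(p,n)
def res(p):
    o=dict(side=p[5:7],top=p[7:9])
    return np.concatenate([proj(c,W(p,pt2(p,n)))[0]+o[c]-u for c,n,u in obs]+[p[5:]/1.5])
f=least_squares(res,[.56,.025,.07,0,.03,0,0,0,0],loss="soft_l1",f_scale=1.5)
if __name__=="__main__":
    p=f.x;print(np.round(p,4).tolist());print(np.round(res(p)[:-4].reshape(-1,2),1).tolist())
    for n,P in [("push",pt(p,"push")),("endtip",(-.035,.095,.09)),("cam",pt(p,"cam")),("stop",(.032,.2,.05)),("far",(-.035,-.135,.09)),("over",(-.035,.17,.09))]: print(n,np.round(W(p,P)[0],4))
    # rig axes in tool frame
    o=get_obs();M=R.from_rotvec(o["orientation"]).as_matrix();print(M.round(3),o["eef_pos"])
E
python3 fit2.py
```

```text
[0.5622, 0.0237, 0.0649, -0.0, 0.0276, -0.2927, -0.0086, 0.3792, 0.2113]
[[-0.2, 0.6], [0.1, 0.4], [0.2, -0.8], [-0.1, 0.2], [-0.3, -0.1], [0.6, 0.0], [-0.8, -0.3], [-0.1, 1.5], [0.5, -1.0], [0.7, 0.3], [-1.0, -0.7], [0.8, 0.5], [-0.0, 0.9], [-0.4, -1.8]]
push [0.5862 0.1482 0.117 ]
endtip [0.5211 0.1163 0.09  ]
cam [0.5211 0.1163 0.087 ]
stop [0.5811 0.2254 0.05  ]
far [ 0.536  -0.1132  0.09  ]
over [0.5162 0.1911 0.09  ]
[[ 0.894  0.448 -0.   ]
 [ 0.448 -0.894  0.   ]
 [ 0.    -0.    -1.   ]] [ 0.29135705 -0.58100922  0.21864603]
```

```bash
python3 -m handwheel '[[0,0,0,0,0,-1],[0,0,0,0,0,-1],[0,0,0,0,0,-1],[0,0,0,0,0,-1],[0,0,0,0,0,-1],[0,0,0,0,0,-1],[0,0,0,0,0,-1],[0,0,0,0,0,-1],[0,0,0,0,0,-1],[0,0,0,0,0,-0.76]]' -1 10
cat > rp.py <<'E'
from station import *; import numpy as np
from scipy.spatial.transform import Rotation as R
o=get_obs();x,y,z=o["eef_pos"];c,s=np.cos(.0649),np.sin(.0649);dx,dy=x-.5622,y-.0237
M=R.from_rotvec(o["orientation"]).as_matrix()
print("t %.2f rig x %.1f y %.1f z %.1f mm"%(o["time"],1e3*(c*dx+s*dy),1e3*(-s*dx+c*dy),1e3*z),"yaw err %.3f tilt"%(np.arctan2(M[1,0],M[0,0])-1.6357),M[:2,2].round(3),"F",np.round(o["wrist_force"],1),"w %.3f"%o["width"])
E
python3 rp.py
```

```text
time: 2.23
eef_pos: [0.2912, -0.5811, 0.2186]
orientation: [-2.142, -2.298, 0.0]
wrist_force: [0.1, -0.4, -0.7]
width: 0.0304
grasp_force: 0.0
t 2.23 rig x -309.7 y -586.0 z 218.6 mm yaw err 0.006 tilt [-0. -0.] F [ 0.1 -0.4 -0.7] w 0.030
```

```bash
python3 -m handwheel '[[1,0.46,0,0,0,0],[1,0.46,0,0,0,0],[1,0.46,0,0,0,0],[1,0.46,0,0,0,0],[1,0.46,0,0,0,0],[1,0.46,0,0,0,0],[1,0.46,0,0,0,0],[1,0.46,0,0,0,0],[1,0.46,0,0,0,0],[1,0.46,0,0,0,0],[1,0.46,0,0,0,0],[1,0.46,0,0,0,0],[1,0.46,0,0,0,0],[1,0.46,0,0,0,0],[1,0.46,0,0,0,0],[1,0.46,0,0,0,0],[1,0.46,0,0,0,0],[1,0.46,0,0,0,0],[1,0.46,0,0,0,0],[1,0.46,0,0,0,0]]'
python3 rp.py
```

```text
time: 3.9
eef_pos: [0.4493, -0.169, 0.2189]
orientation: [2.148, 2.292, 0.0]
wrist_force: [-0.5, 0.1, 0.0]
width: 0.0005
grasp_force: 0.0
t 3.90 rig x -125.2 y -185.0 z 218.9 mm yaw err 0.000 tilt [ 0.001 -0.   ] F [-0.5  0.1  0. ] w 0.000
```

```bash
python3 -m handwheel '[[1,0.46,0,0,0,0],[1,0.46,0,0,0,0],[1,0.46,0,0,0,0],[1,0.46,0,0,0,0],[1,0.46,0,0,0,0],[1,0.46,0,0,0,0],[1,0.46,0,0,0,0],[1,0.46,0,0,0,0],[1,0.46,0,0,0,0],[1,0.46,0,0,0,0],[1,0.46,0,0,0,0],[1,0.46,0,0,0,0],[1,0.46,0,0,0,0],[1,0.46,0,0,0,0],[1,0.46,0,0,0,0],[1,0.46,0,0,0,0],[1,0.46,0,0,0,0],[0,0,0,0,0,0],[0,0,0,0,0,0]]'
python3 rp.py
```

```text
time: 5.48
eef_pos: [0.5826, 0.1809, 0.2185]
orientation: [-2.145, -2.295, -0.0]
wrist_force: [-0.3, -0.2, -0.1]
width: 0.0005
grasp_force: 0.0
t 5.48 rig x 30.6 y 155.6 z 218.5 mm yaw err 0.003 tilt [-0.  0.] F [-0.3 -0.2 -0.1] w 0.000
```

```bash
python3 -m handwheel '[[0,0,1,0,0,0],[0,0,1,0,0,0],[0,0,1,0,0,0],[0,0,1,0,0,0],[0,0,0.9,0,0,0],[0,0,0.3,0,0,0],[0,0,0,0,0,0],[0,0,0,0,0,0]]'
python3 rp.py; python3 - <<'E'
from h import *
a=[cv2.resize(snapshot(c)[130:330,190:390,::-1],(400,400)) for c in("side","top")]
cv2.imwrite("pics/pre.png",np.hstack(a))
E
```

```text
time: 6.15
eef_pos: [0.5832, 0.1788, 0.1152]
orientation: [2.149, 2.291, 0.0]
wrist_force: [-0.6, -0.1, 0.5]
width: 0.0005
grasp_force: 0.0
t 6.15 rig x 31.0 y 153.4 z 115.2 mm yaw err -0.001 tilt [ 0.001 -0.   ] F [-0.6 -0.1  0.5] w 0.001
```

View pics/pre.png

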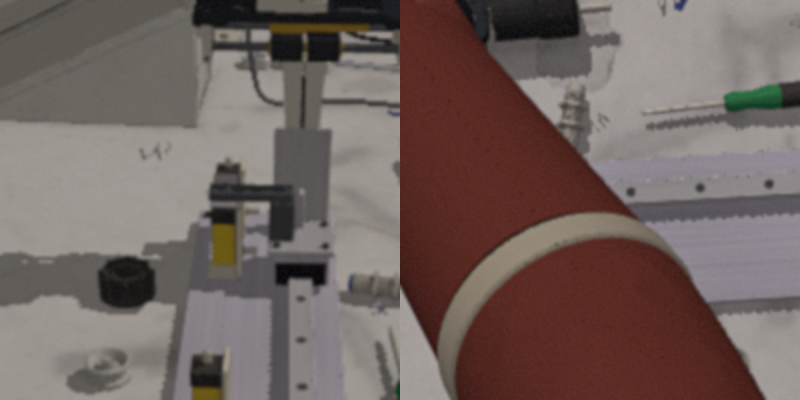

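```bash
python3 -m handwheel '[[-0.5,0,0,0,0,0],[-0.3,0,0,0,0,0],[-0.3,0,0,0,0,0],[-0.3,0,0,0,0,0],[-0.3,0,0,0,0,0],[-0.3,0,0,0,0,0],[-0.3,0,0,0,0,0],[-0.3,0,0,0,0,0],[-0.4,0,0,0,0,0],[-0.4,0,0,0,0,0],[-0.4,0,0,0,0,0],[-0.4,0,0,0,0,0],[-0.4,0,0,0,0,0],[-0.4,0,0,0,0,0]]'
python3 rp.py
```

```text
time: 7.42
eef_pos: [0.5895, 0.0788, 0.1147]
orientation: [2.148, 2.292, 0.0]
wrist_force: [1.1, 1.9, 1.7]
width: 0.0004
grasp_force: 1.0
t 7.42 rig x 30.8 y 53.2 z 114.7 mm yaw err 0.000 tilt [ 0. -0.] F [1.1 1.9 1.7] w 0.000
```

```bash
python3 -m handwheel '[[-0.4,0,0,0,0,0],[-0.4,0,0,0,0,0],[-0.4,0,0,0,0,0],[-0.3,0,0,0,0,0],[-0.2,0,0,0,0,0],[-0.1,0,0,0,0,0],[0,0,0,0,0,0],[0,0,0,0,0,0]]'
python3 rp.py
python3 -m handwheel '[[0.5,0,0,0,0,0],[1,0,0,0,0,0],[0.5,0,0,0,0,0],[0,0,-1,0,0,0],[0,0,-1,0,0,0],[0,0,0,0,0,0]]'
python3 rp.py;python3 - <<'E'
from h import *
a=[cv2.resize(snapshot(c)[130:430,190:490,::-1],(400,400)) for c in("side","top")]
cv2.imwrite("pics/post.png",np.hstack(a))
for l in ("cam_centre","end_switch_tip"):
  for c in("side","top"):print(l,c,[(np.round(d["location"]).tolist(),round(d["confidence"],2)) for d in landmark_of(c,l)][:3])
import fit2
p=fit2.f.x
for c,o in(("side",p[5:7]),("top",p[7:9])): print(c,"exp cam q=.115",proj(c,fit2.W(p,(-.035,-.02,.087)))[0]+o,"endtip",proj(c,fit2.W(p,(-.035,.095,.09)))[0]+o)
E
```

```text
time: 8.08
eef_pos: [0.5908, 0.043, 0.1142]
orientation: [-2.148, -2.292, 0.004]
wrist_force: [0.2, 0.6, -0.7]
width: 0.0005
grasp_force: 0.0
t 8.08 rig x 29.8 y 17.4 z 114.2 mm yaw err 0.000 tilt [-0.002 -0.001] F [ 0.2  0.6 -0.7] w 0.000
time: 8.58
eef_pos: [0.591, 0.0861, 0.1582]
orientation: [2.143, 2.292, 0.009]
wrist_force: [1.0, -0.2, -0.0]
width: 0.0003
grasp_force: 0.0
t 8.58 rig x 32.8 y 60.4 z 158.2 mm yaw err 0.003 tilt [0.007 0.002] F [ 1.  -0.2 -0. ] w 0.000
cam_centre side [([297.0, 264.0], 0.78)]
cam_centre top []
end_switch_tip side [([300.0, 228.0], 0.39)]
end_switch_tip top []
side exp cam q=.115 [298.23213629 263.33861161] endtip [301.96900868 227.33730766]
top exp cam q=.115 [336.65946995 257.9079846 ] endtip [264.47084466 261.94380776]
```

View pics/post.png

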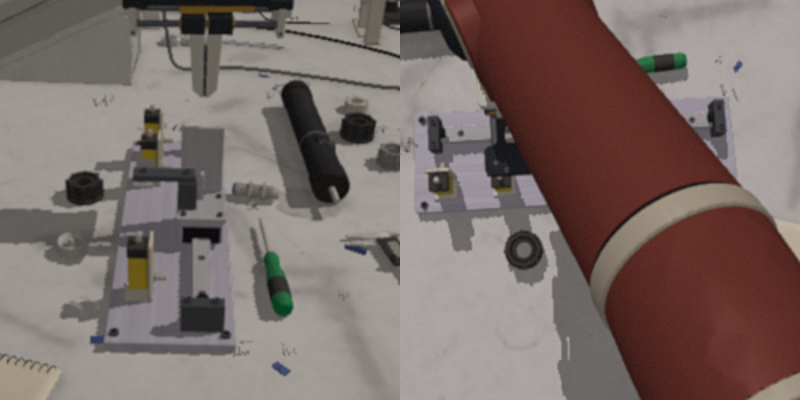

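```bash
python3 -m handwheel '[[0.5,-0.9,0,0,0,0],[0.5,-0.9,0,0,0,0],[0.5,-0.9,0,0,0,0],[0.23,-0.69,0,0,0,0],[0,0,0,0,0,0],[0,0,0.8,0,0,0],[0,0,0.7,0,0,0],[0,0,0.4,0,0,0],[0,0,0.3,0,0,0],[0,0,0,0,0,0],[0,0,0,0,0,0]]'
python3 rp.py;python3 - <<'E'
from h import *
s=snapshot("side")[170:270,240:360,::-1];cv2.imwrite("pics/ab.png",cv2.resize(s,None,fx=6,fy=6,interpolation=cv2.INTER_CUBIC))
E
```

```text
time: 9.8
eef_pos: [0.5195, 0.1138, 0.1105]
orientation: [-2.148, -2.292, 0.0]
wrist_force: [-0.1, 0.9, -0.4]
width: 0.0006
grasp_force: 0.0
t 9.80 rig x -36.7 y 92.7 z 110.5 mm yaw err -0.000 tilt [-0.  0.] F [-0.1  0.9 -0.4] w 0.001
```

View pics/ab.png

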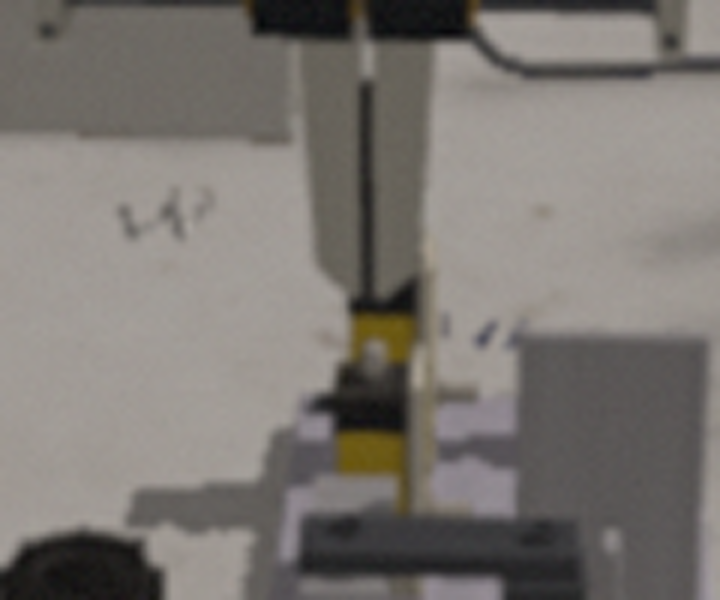

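```bash
python3 -m handwheel '[[0.11,0.08,0.3,0,0,0],[0,0,0.3,0,0,0],[0,0,0.2,0,0,0],[0,0,0.1,0,0,0],[0,0,0,0,0,0],[0,0,0,0,0,0],[0,0,0,0,0,0]]'
python3 rp.py
```

```text
time: 10.43
eef_pos: [0.5207, 0.1163, 0.0928]
orientation: [2.148, 2.293, 0.0]
wrist_force: [-0.3, 0.3, -0.2]
width: 0.0005
grasp_force: 0.0
t 10.43 rig x -35.4 y 95.0 z 92.8 mm yaw err 0.000 tilt [0. 0.] F [-0.3  0.3 -0.2] w 0.001
```

```bash
python3 -m handwheel '[[0,0,0.06,0,0,0],[0,0,0.06,0,0,0],[0,0,0.06,0,0,0],[0,0,0.05,0,0,0],[0,0,0.05,0,0,0],[0,0,0.04,0,0,0],[0,0,0,0,0,0]]'
python3 rp.py
```

```text
time: 11.02
eef_pos: [0.5208, 0.1163, 0.0869]
orientation: [2.147, 2.292, 0.001]
wrist_force: [-1.2, -0.0, 6.5]
width: 0.0006
grasp_force: 3.1
t 11.02 rig x -35.3 y 95.0 z 86.9 mm yaw err 0.000 tilt [ 0.001 -0.   ] F [-1.2 -0.   6.5] w 0.001
```

```bash
python3 -m handwheel '[[0,0,0.04,0,0,0],[0,0,0.04,0,0,0],[0,0,0,0,0,0]]'
python3 rp.py
```

```text
time: 11.27
eef_pos: [0.5208, 0.1163, 0.0861]
orientation: [2.147, 2.292, 0.001]
wrist_force: [-2.4, -1.0, 12.1]
width: 0.0006
grasp_force: 5.5
t 11.27 rig x -35.3 y 95.1 z 86.1 mm yaw err 0.000 tilt [ 0.001 -0.   ] F [-2.4 -1.  12.1] w 0.001
```

```bash
python3 -m handwheel '[[0,0,0.02,0,0,0],[0,0,0,0,0,0],[0,0,0,0,0,0],[0,0,0,0,0,0],[0,0,0,0,0,0],[0,0,0,0,0,0],[0,0,0,0,0,0],[0,0,0,0,0,0],[0,0,0,0,0,0],[0,0,0,0,0,0]]'
python3 rp.py
```

```text
time: 12.1
eef_pos: [0.5209, 0.1163, 0.0861]
orientation: [2.147, 2.292, 0.001]
wrist_force: [-3.5, -0.8, 13.8]
width: 0.0007
grasp_force: 6.6
t 12.10 rig x -35.3 y 95.1 z 86.1 mm yaw err 0.000 tilt [ 0.001 -0.001] F [-3.5 -0.8 13.8] w 0.001
```

```bash
python3 -m handwheel '[[0,0,-0.1,0,0,0],[0,0,-0.1,0,0,0],[0,0,-0.1,0,0,0],[0,0,-0.2,0,0,0],[0,0,-0.5,0,0,0],[0,0,-1,0,0,0],[0,0,-1,0,0,0],[0,0,-1,0,0,0],[0,0,-1,0,0,0],[0,0,-1,0,0,0],[0,0,0,0,0,0],[0,0,0,0,0,0],[0,0,0,0,0,0]]'
python3 rp.py;python3 - <<'E'
from h import *
s=snapshot("side")[150:350,220:420,::-1];cv2.imwrite("pics/end.png",cv2.resize(s,None,fx=3,fy=3,interpolation=cv2.INTER_CUBIC))
E
```

```text
time: 13.18
eef_pos: [0.5199, 0.1159, 0.2036]
orientation: [-2.147, -2.292, 0.002]
wrist_force: [0.1, -0.9, -0.4]
width: 0.0005
grasp_force: 0.0
t 13.18 rig x -36.2 y 94.7 z 203.6 mm yaw err 0.000 tilt [-0.001 -0.001] F [ 0.1 -0.9 -0.4] w 0.001
```

View pics/end.png

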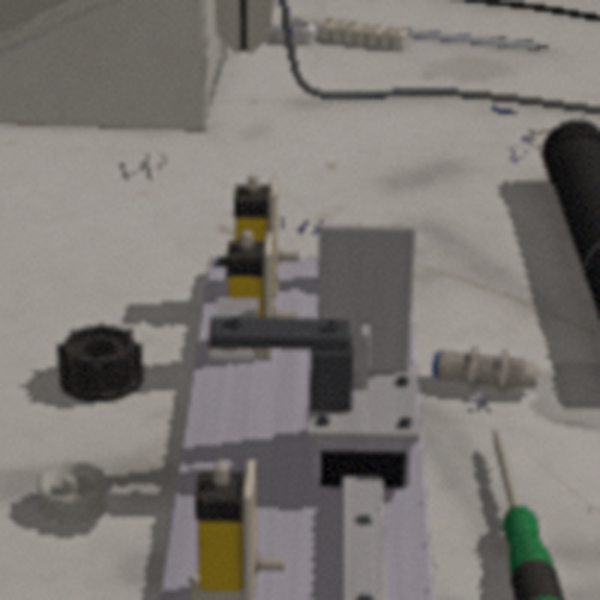

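The end switch's pin is up at (248,237), the carriage stands mid-rail with its cam arm at (280,330), the other switches are free and the loose parts haven't moved.

```bash
python3 -c "
from station import *
print(job_done())"
```

```text
the job is handed in; nothing more can be done
None
```

The job is handed in: the carriage stands mid-rail about 115 mm from each switch, and the end switch was pressed to its stop at about 14 N, held for over half a second, and sprang back up; the arm is withdrawn.

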